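# Build the keyed bead-pot tower on the leaning stand

## Robot

A 6-joint arm with a two-finger parallel gripper is mounted at the origin on the work surface. World frame = base frame: x ahead of the robot, y to its left, z up, the work surface at z = 0. Lengths are in m, angles in rad, forces in N, time in s.
With the tool pointing down it reaches from about 0.3 to 0.775 m from the base axis. Payload 14.6 kg.
Tool frame: the origin (TCP) lies midway between the tips of the shut fingers; the grasp point (between the pads) lies 19 mm behind it (ctrl.pinch_z is the distance from the TCP to the grasp point, in m); z points along the fingers, y is the line along which they close (so a half turn about z gives the same grasp; the last joint's range is limited). The gripper opens to 94 mm and grips with 3 to 60 N. Pads are 16 mm wide; open, the fingers measure 119 mm over their backs; the gripper's body (75 mm by 177 mm) begins 78 mm behind the grasp point.
Start: joints at [-1.311, 0.3, 1.521, -0, 1.321, -0.067], TCP at [0.177, -0.521, 0.205] pointing down, gripper open.
Joint ranges: [-3.03, 3.03], [-0.79, 2.21], [0.23, 2.52], [-1.04, 4.18], [0, 3.07], [-2.55, 2.55]. Speed limits (rad/s): [2.22, 2.22, 2.57, 3.14, 3.14, 3.14].

## Interface

Orientations are given as [roll, pitch, yaw] about the fixed x, y, z axes, in that order (R = Rz(yaw) Ry(pitch) Rx(roll)).
In Python, from station import ctrl gives the robot as it stands.
- The arm moves only by the tool jog_arm, never from a script. Its argument "motion" is a list of rows, each a list of 7 numbers: the shift along the tool's x, y, z in m, then the turn, a rotation vector about the tool's x, y, z in rad, then the opening, from -1 (shut) to 1 (fully open). In form: [[tx, ty, tz, rx, ry, rz, gripper], ...]. A call has 1 to 5 rows; each row shifts and turns the commanded pose from where the row before left it, along the tool's axes as they then stand; what a row does not reach is not made up. A row lasts 1/10 s, in which the tool goes at most 50 mm and 8.59 degrees, less where a joint would pass 70% of its speed; a pose out of reach is approached as far as the arm can. A call is refused whole if a number of a shift passes 0.05 or a number of a turn 0.15, either way. A call with a gripper value outside its range is refused whole. The fingers move at their own pace and stop on an object; "squeeze" is the grip in N (left out, the last holds). Time passes only in rows, so rows that do not move let the fingers close. It gives the time, the measured TCP pose, the force, the opening and the grip force at its end, in the units of the state.
- ctrl.get_obs(): the state, without advancing time (a new reading comes with each control period).
- ctrl.camera(name): name is "scene" or "top"; returns the picture (420x560x3 uint8, red, green, blue); there is no depth.
- ctrl.camera_model(name): a dict with "intrinsics" (3x3 intrinsics, pixels), "rvec" (rotation vector, rad) and "tvec" (3), from world to camera coordinates, as OpenCV has them. Camera axes: x right, y down, z forward; pixel columns grow to the right and rows downward; lengths in m; the calibration is good to about 2 mm. A picture is of the moment at which its call begins. camera_model takes no time and is no camera call.
- ctrl.hand_in(): hands the job in; it is judged then, once.
The state is a dict: "time_s": time; "qpos": joint angles; "joint_vel": joint speeds; "tau": joint torques, N m; "ee_pos": TCP position; "eef_rot": TCP orientation; "force": force on the tool from outside, world axes, zero at the start; "moment": the same for the moment, N m; "grip_width": finger opening in m; "grip_force": force on a finger pad.
Only numpy, scipy, OpenCV 4.12 (cv2) and the standard library are available. Lean on these libraries where they do the work, as an engineer would, in place of code of your own. Each camera call takes 0.05 s, during which the arm holds its last target. There are 200 camera calls.

## Task

Build the bead tower on the leaning stand: put the teal pot on the stand's white ring first, then the coral pot on top of the teal one, each turned so that its two lugs drop into the notches below and it sits fully home. The ring has been left turned to some angle, so feel for its notches, pressing only lightly; leave the green pot and everything else on the table where it is.

Things in the scene. Friction and masses are not known exactly. Their poses are not given: they have to be found in the camera images.
- pot_teal: Teal pot, goes on the stand's ring. Rigid, about 90 g. Body: round, 52 mm across, 36 mm tall; under it a round foot 38 mm across, 12 mm tall, with two lugs; notched mouth on top. Half a turn about its axis makes no difference. Origin: on the axis at the body's underside, 12 mm above the table when the pot stands on its foot; z is the axis, up out of the mouth; lugs on its +x and -x sides.
- pot_coral: Coral (orange-red) pot, goes on top of the teal one. Same shape, mass, lugs, notches, origin and axes as the teal pot.
- teal_lug (a point): Middle of the teal pot's +x lug, 21 mm from the axis, 3 mm below the origin; axes as the pot. The two brass lugs (+x and -x) are 9 mm wide, 6 mm tall, directly under the body beside the top half of the foot, and reach out to 25.5 mm from the axis, so a pot not in its notches stands 6 mm too high with its foot already in the bore.
- teal_top (a point): Centre of the teal pot's mouth, in the plane of its rim, 36 mm above its origin; axes as the pot. Bore 42 mm across, 20 mm deep (some small beads fixed on its floor); rim 5 mm thick with two notches, dark inside, 14 mm wide and 8 mm deep, on the pot's +x and -x sides. A pot fully home on it has its origin here within about 2 mm.
- stand: Heavy fixed stand: wooden base 100 x 100 x 10 mm with a short steel post that carries the tilted cradle. Origin: centre of the base's underside; x away from the robot at yaw 0.
- cradle: Tilted head of the stand, fixed to it. Its z axis leans 25 degrees from vertical towards the stand's -x (roughly towards the robot); its y is level. Origin: centre of the white ring's mouth, in the plane of its rim, 85 mm above the table. A pot fully home on the ring has its origin here within about 2 mm, and its axis along this z.
- ring_mouth (a point): Same point as the cradle's origin, axes as the cradle (not turning with the ring). White ring: 52 mm across, bore 42 mm, 16 mm deep, rim 5 mm thick, two opposite dark notches 14 mm wide, 8 mm deep. It turns about the cradle's z, stiffly (1 N m: stays put under a light touch). Its notches lie up to 0.5 rad either way from the cradle's x: not measured, to be seen or felt.
- pot_green: Green pot, to be left alone. Same shape and origin as the others.
- spool_big: Wire spool, 60 mm across, 75 mm tall, loose, to be left alone. Origin: centre of its underside.
- spool_small: Wire spool, 46 mm across, 42 mm tall, loose, to be left alone. Origin: centre of its underside.
- pliers: Red-handled pliers lying flat, about 145 x 64 x 14 mm, to be left alone. Origin: at the pivot, on the table; x towards the jaws.
- bracelet_dish: Black round dish with three bead bracelets, 140 mm across, 23 mm tall, to be left alone. Origin: centre of its underside.
- earring_block: Upright wooden earring card, 30 x 70 x 110 mm, to be left alone. Origin: centre of its underside.
Mind the look-alikes: they are no part of the job. What is shaped like the pot_coral but blue is not meant.

How it is judged:
By the outcome, as a careful person would: the job done as asked, in the order asked, and still so for the second after the job is handed in, with the robot touching nothing.
It also fails if it takes over 64 s, if anything falls off the work surface, if the arm or the gripper's body presses on something with over 40 N, if the wrist force passes 120 N, or if a joint passes its speed limit or range.

## Working session

There is one attempt and no reset: what is moved stays moved. The work goes in short steps, Python scripts to look and compute and a tool call to move; the robot and the scene stay as the last step left them, time stands still between calls to the robot, and variables do not carry over. Pictures are saved under pics/ and viewed, at most 11 in all, crops included, and the job is handed in when it is done.

Besides the shell and the picture viewer there is one more tool, called after "Call:" as name(argument=value, ...) on one line, values as JSON. jog_arm: Moves the arm, as the interface text tells. Its arguments: {"type":"object","properties":{"motion":{"type":"array"},"squeeze":{"type":"number"}},"required":["motion"]}

```bash
mkdir -p pics; python3 - <<'E'
from station import ctrl
import cv2,numpy as np
for n in("scene","top"):
    im=ctrl.camera(n); cv2.imwrite(f"pics/{n}0.png",cv2.resize(im[:,:,::-1],(784,588),interpolation=cv2.INTER_CUBIC))
    np.save(f"pics/{n}0.npy",im)
    print(n,ctrl.camera_model(n))
print(ctrl.get_obs())
E
```

```text
scene {'intrinsics': array([[383.46761259,   0.        , 280.16417853],
       [  0.        , 383.46761259, 216.94573144],
       [  0.        ,   0.        ,   1.        ]]), 'rvec': array([ 0.70435312,  2.64037608, -1.08038986]), 'tvec': array([ 0.4673381 , -0.15261096,  1.15577241])}
top {'intrinsics': array([[397.64152228,   0.        , 281.39559216],
       [  0.        , 397.64152228, 206.02841921],
       [  0.        ,   0.        ,   1.        ]]), 'rvec': array([ 2.03312433, -2.18967327,  0.22552199]), 'tvec': array([0.03913265, 0.56845089, 0.99661432])}
{'time_s': 0.1, 'qpos': array([-1.31061770e+00,  3.00413266e-01,  1.52148725e+00,  1.09931570e-05,
        1.32069083e+00, -6.66174808e-02]), 'joint_vel': array([-0.00152015, -0.00129945, -0.00189925,  0.00077421,  0.00042289,
        0.00182672]), 'tau': array([ 7.13068366e-04, -5.32645297e+01, -3.53278971e+01,  7.09955301e-02,
        2.35056173e-02, -5.92326342e-05]), 'ee_pos': array([ 0.1764898 , -0.52068156,  0.20495774]), 'eef_rot': array([-3.14059689e+00, -7.71058020e-05,  3.26793347e-01]), 'force': array([-0.50225105, -0.41290164, -0.27763769]), 'moment': array([ 0.03724593, -0.00418952,  0.01670168]), 'grip_force': 0.0, 'grip_width': 0.09388178000872893}
```

View pics/scene0.png

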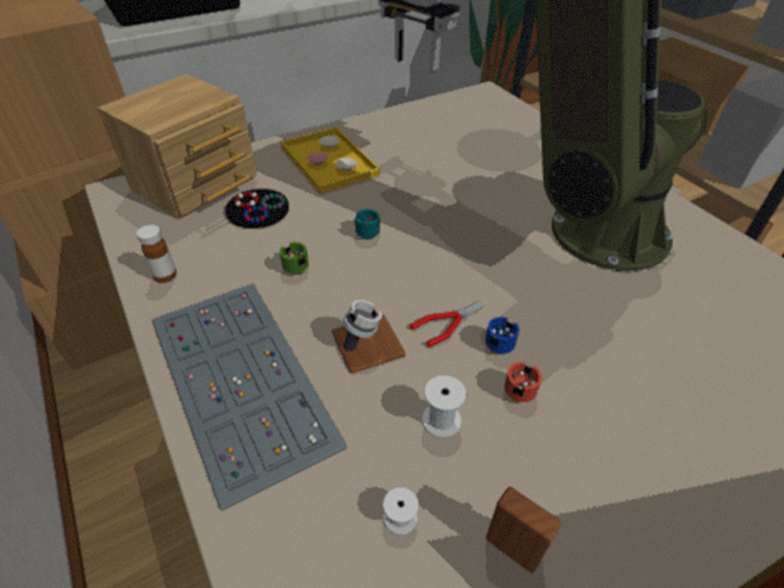

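View pics/top0.png

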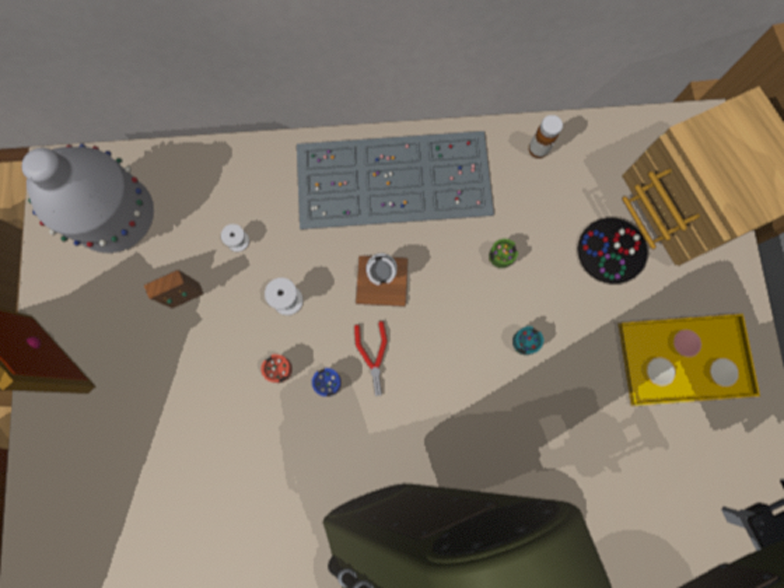

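The candidates in the top view are: teal pot (528,340), coral/red pot (277,369), blue look-alike (327,382) and green pot (503,253). By colour, the teal and coral ones are meant. The ring is at (380,269). I'll enlarge those three in both views.

```bash
cat > h.py <<'E'
import numpy as np,cv2
from station import ctrl
from scipy.spatial.transform import Rotation as R
def cam(n):
    m=ctrl.camera_model(n);return m["intrinsics"],R.from_rotvec(m["rvec"]).as_matrix(),m["tvec"]
def onz(n,uv,z):
    K,r,t=cam(n);d=r.T@np.linalg.solve(K,[uv[0],uv[1],1]);c=-r.T@t
    return c+d*(z-c[2])/d[2]
def proj(n,p):
    K,r,t=cam(n);q=K@(r@np.asarray(p).T+t[:,None]);return (q[:2]/q[2]).T
def mosaic(crops,out,s=6,h=22):
    rows=[]
    for row in crops:
        rows.append(np.hstack([cv2.resize(im[v-h:v+h,u-h:u+h,::-1],None,fx=s,fy=s,interpolation=cv2.INTER_CUBIC) for im,u,v in row]))
    cv2.imwrite(out,np.vstack(rows))
E
python3 - <<'E'
from h import *
T=np.load("pics/top0.npy");S=np.load("pics/scene0.npy")
mosaic([[(T,377,243),(T,198,263),(T,272,193)],[(S,263,160),(S,373,273),(S,258,228)]],"pics/m1.png")
for nm,a,b in(("teal",(377,243),(263,158)),("coral",(198,263),(374,272)),("base",(272.5,200.5),(263,246))):
    print(nm,onz("top",a,.048 if nm!="base" else .01).round(4),onz("scene",b,.03 if nm!="base" else .01).round(4))
E
```

```text
teal [ 0.4543 -0.2468  0.048 ] [ 0.4503 -0.2562  0.03  ]
coral [0.4369 0.225  0.048 ] [0.4344 0.2287 0.03  ]
base [0.5979 0.02   0.01  ] [0.603  0.0271 0.01  ]
```

View pics/m1.png

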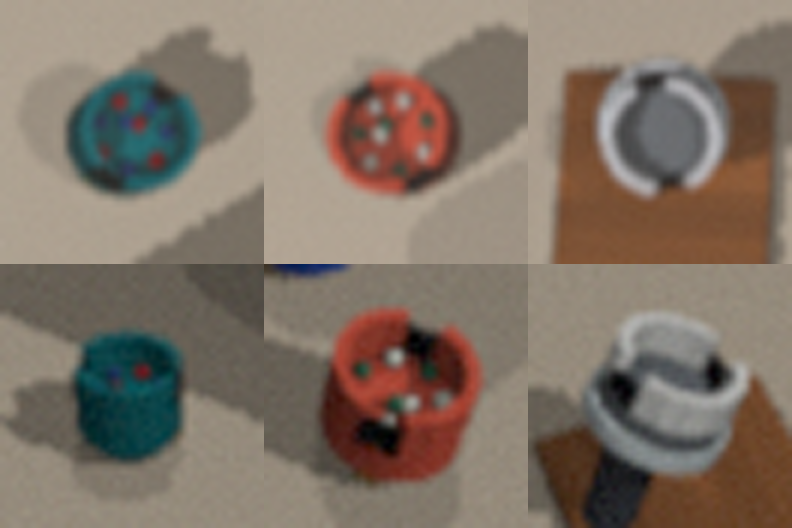

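The top row of crops is the top view. The teal rim is centred near (138,130), with notches at (163,92) and (113,172). The coral rim is near (388,130), with notches at (362,92) and (418,175). The ring is near (662,130), with notches at (651,80) and (671,183). Next I'll refine these with silhouettes.

```bash
cat > fit.py <<'E'
from h import *
from scipy.optimize import least_squares
a=np.linspace(0,2*np.pi,60)
def cyl(x,y,z0=.012,z1=.048,r=.026): return np.array([[x+r*np.cos(t),y+r*np.sin(t),z] for t in a for z in(z0,z1)])
def bbox(p): return np.r_[p.min(0),p.max(0)]
hue={"teal":(82,98),"coral":(0,8)}
def fitpot(nm,ims,uv,p0,h=16):
    meas={}
    for n,im in ims.items():
        u,v=uv[n];c=cv2.cvtColor(im,cv2.COLOR_RGB2HSV)
        m=((c[...,0]>=hue[nm][0])&(c[...,0]<=hue[nm][1])|((nm=="coral")&(c[...,0]>174)))&(c[...,1]>130)
        k=np.zeros_like(m);k[v-h:v+h,u-h:u+h]=1
        q=np.argwhere(m&k)[:,::-1]; meas[n]=np.r_[q.min(0)-.5,q.max(0)+.5]
    f=lambda p:np.concatenate([bbox(proj(n,cyl(*p)))-meas[n] for n in meas])
    s=least_squares(f,p0,loss="soft_l1");print(nm,s.x.round(4),f(s.x).round(1));return s.x
E
python3 - <<'E'
from fit import *
ims={"top":np.load("pics/top0.npy"),"scene":np.load("pics/scene0.npy")}
fitpot("teal",ims,{"top":(377,243),"scene":(263,160)},[.45,-.25])
fitpot("coral",ims,{"top":(198,263),"scene":(373,273)},[.436,.226])
nat=lambda px,u,v:(u-22+(px[0]+.5)/6-.5,v-22+(px[1]+.5)/6-.5)
def ang(p,q): d=np.subtract(p,q);return np.arctan2(d[1],d[0])
t=lambda px,u,v,z:onz("top",nat(px,u,v),z)
print("teal yaw",ang(t((163,92),377,243,.046),t((113,172),377,243,.046)), "c",t((138,130),377,243,.048))
print("coral yaw",ang(t((98,92),198,263,.046),t((154,175),198,263,.046)),"c",t((124,130),198,263,.048))
tl,tr=t((38,72),272,193,.01),t((248,80),272,193,.01); print("stand yaw",ang(tl,tr)-np.pi/2,(tl+tr)/2,np.linalg.norm(tl-tr))
print("base TL,TR",tl,tr)
# ring fit: outer circle bbox in top + notch pts
print("ring c",t((134,128),272,193,.085))
# scene notches and ring: rim centre in scene crop approx (155,85..)
s=lambda px,z:onz("scene",nat(px,258,228),z)
print("ring c scene",s((153,90),.085))
# notch ang: intersect rays with the rim plane
C=t((134,128),272,193,.085)
for yaw in (0,.03):
    Rc=R.from_euler("z",yaw).as_matrix()@R.from_euler("y",-25,degrees=True).as_matrix()
    K,r,tt=cam("top");c=-r.T@tt;L=[]
    for px in((123,80),(143,183)):
        d=r.T@np.linalg.solve(K,[*nat(px,272,193),1]);P0=C-Rc[:,2]*.003
        P=c+d*((P0-c)@Rc[:,2])/(d@Rc[:,2]);L.append(Rc.T@(P-C))
    print(yaw,np.round(L,4),"notch",ang(L[0],L[1]))
E
```

```text
teal [ 0.4561 -0.2516] [-1.5 -1.1  1.1  1.8 -0.6 -0.4  0.4  0.3]
coral [0.4374 0.2297] [-0.3 -0.5  2.2  1.1 -0.5 -0.1  0.5  1.1]
teal yaw -0.6661115594510578 c [ 0.45617491 -0.24858836  0.048     ]
coral yaw 0.5534616967733521 c [0.43919314 0.22950943 0.048     ]
stand yaw -0.1141795775680865 [0.64745304 0.01398279 0.01      ] 0.09876204913947823
base TL,TR [0.6530791  0.06304228 0.01      ] [ 0.64182697 -0.03507669  0.01      ]
ring c [0.60384177 0.01913941 0.085     ]
ring c scene [0.59948823 0.01528477 0.085     ]
0 [[ 0.0209  0.0032 -0.003 ]
 [-0.0254 -0.0021 -0.003 ]] notch 0.11444917433534721
0.03 [[ 0.021   0.0026 -0.003 ]
 [-0.0254 -0.0014 -0.003 ]] notch 0.08722591326704884
```

```bash
cat > plan.py <<'E'
from h import *
def plan(p,Rt,n,p0=None,R0=None):
    o=ctrl.get_obs()
    if p0 is None: p0=o["ee_pos"]; R0=R.from_euler("xyz",o["eef_rot"]).as_matrix()
    rv=R.from_matrix(R0.T@Rt).as_rotvec()
    S=sum(R.from_rotvec(rv*k/n).as_matrix() for k in range(n))
    t=np.linalg.solve(R0@S,np.asarray(p)-p0)
    print("rows",n,"x",t.round(4).tolist(),(rv/n).round(4).tolist(),"t",round(o["time_s"],2))
def down(yaw): return R.from_euler("xyz",[np.pi,0,yaw]).as_matrix()
def cradle(yaw): return R.from_euler("z",yaw).as_matrix()@R.from_euler("y",-25,degrees=True).as_matrix()
E
python3 - <<'E'
from fit import *
from plan import *
ims={"top":np.load("pics/top0.npy"),"scene":np.load("pics/scene0.npy")}
def feats(C,yaw,th):
    Rc=cradle(yaw);out=[]
    for rr in(.026,.021): out.append(np.c_[rr*np.cos(a),rr*np.sin(a),0*a])
    for k in(0,np.pi):
        q=[];N=R.from_euler("z",th+k).as_matrix()
        for x,y,z in((.0205,-.007,0),(.0205,-.007,-.008),(.0205,.007,-.008),(.0205,.007,0),(.025,.007,0),(.025,.007,-.008),(.025,-.007,-.008),(.025,-.007,0)): q.append(N@[x,y,z])
        out.append(np.array(q))
    return [C+p@Rc.T for p in out]
def pot(x,y,yaw):
    out=[np.c_[x+rr*np.cos(a),y+rr*np.sin(a),0*a+z] for rr,z in((.026,.048),(.021,.048),(.026,.012))]
    for k in(0,np.pi):
        N=R.from_euler("z",yaw+k).as_matrix()
        out.append(np.array([N@p+[x,y,.048] for p in((.0205,-.007,0),(.025,-.007,0),(.025,-.007,-.008),(.025,.007,-.008),(.025,.007,0),(.0205,.007,0))]))
    return out
items=[("top",272,193,0),("scene",258,228,0),("top",377,243,1),("scene",263,160,1),("top",198,263,2),("scene",373,273,2)]
F=[feats(np.array([.602,.0185,.085]),-.114,.22),pot(.456,-.250,-.66),pot(.4378,.2297,.55)]
tiles=[]
for n,u,v,i in items:
    im=cv2.resize(ims[n][v-22:v+22,u-22:u+22,::-1],None,fx=6,fy=6,interpolation=cv2.INTER_CUBIC).copy()
    for f in F[i]:
        q=((proj(n,f)-[u-22,v-22]+.5)*6).round().astype(np.int32)
        cv2.polylines(im,[q.reshape(-1,1,2)],False,(0,255,255),1)
    tiles.append(im)
cv2.imwrite("pics/m2.png",np.vstack([np.hstack(tiles[0::2]),np.hstack(tiles[1::2])]))
print(proj("top",[[.6,0,.05],[.65,0,.05]]))
plan([.456,-.250,.12],down(-.66),11)
E
```

```text
[[279.4515803  195.92645583]
 [278.11792509 178.10441683]]
rows 11 x [0.0232, -0.0286, 0.0077] [-0.0001, 0.0, 0.0897] t 0.1
```

View pics/m2.png

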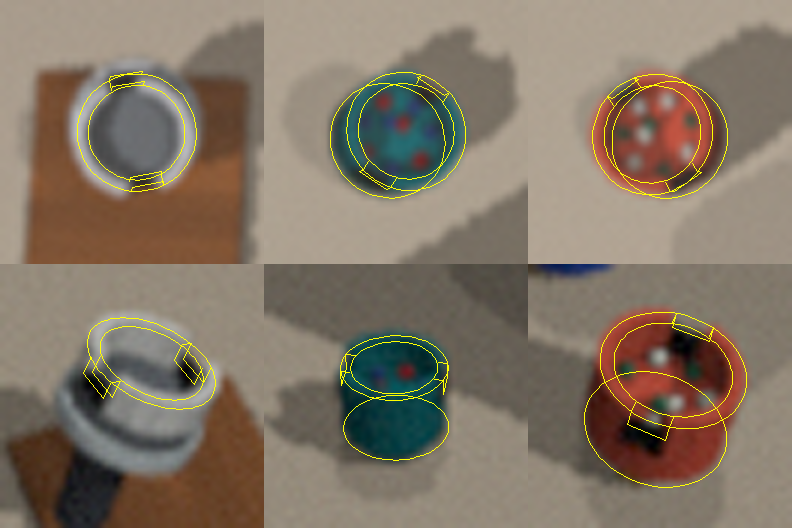

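The overlay fits within about 2 mm. Teal is at (.456,-.250) with yaw -.66. The ring is at (.602,.0195), with the stand's yaw about -.114 and the notches about +.22 from the cradle's x. Moving over the teal pot.

Call:
jog_arm(motion=[[0.023,-0.0285,0.008,0,0,0.09,1],[0.023,-0.0285,0.008,0,0,0.09,1],[0.023,-0.0285,0.008,0,0,0.09,1],[0.023,-0.0285,0.008,0,0,0.09,1],[0.023,-0.0285,0.008,0,0,0.09,1]])

```text
time_s: 0.6
ee_pos: [0.2691, -0.3629, 0.165]
eef_rot: [-3.141, 0.0, -0.127]
force: [0.4, -0.2, 0.4]
grip_width: 0.0938
grip_force: 0.0
```

Call:
jog_arm(motion=[[0.023,-0.0285,0.008,0,0,0.09,1],[0.023,-0.0285,0.008,0,0,0.09,1],[0.023,-0.0285,0.008,0,0,0.09,1],[0.023,-0.0285,0.008,0,0,0.09,1],[0.023,-0.0285,0.008,0,0,0.09,1]])

```text
time_s: 1.1
ee_pos: [0.4209, -0.2623, 0.125]
eef_rot: [3.142, 0.0, -0.577]
force: [0.2, -0.8, -0.0]
grip_width: 0.0943
grip_force: 0.0
```

Call:
jog_arm(motion=[[0.023,-0.0285,0.008,0,0,0.09,1],[0,0,0,0,0,0,1]])

```text
time_s: 1.3
ee_pos: [0.4567, -0.2502, 0.116]
eef_rot: [-3.141, 0.002, -0.664]
force: [0.2, -0.5, -0.2]
grip_width: 0.0941
grip_force: 0.0
```

```bash
python3 -c "
from plan import *
print(ctrl.get_obs()['ee_pos'],ctrl.get_obs()['eef_rot'])
plan([.456,-.250,.017],down(-.66),4)"
```

```text
[ 0.45673947 -0.25023811  0.11598112] [-3.14140256e+00  1.75425089e-03 -6.63513396e-01]
rows 4 x [-0.0002, 0.0001, 0.0247] [-0.0, 0.0004, -0.0009] t 1.3
```

Call:
jog_arm(motion=[[0,0,0.025,0,0,0,1],[0,0,0.025,0,0,0,1],[0,0,0.025,0,0,0,1],[0,0,0.024,0,0,0,1],[0,0,0,0,0,0,0]], squeeze=12)

```text
time_s: 1.8
ee_pos: [0.4526, -0.2513, 0.0159]
eef_rot: [3.141, 0.005, -0.663]
force: [-0.5, 0.4, -0.3]
grip_width: 0.089
grip_force: 0.0
```

Call:
jog_arm(motion=[[0,0,0,0,0,0,-0.2],[0,0,0,0,0,0,-0.2],[0,0,0,0,0,0,-0.2],[0,0,0,0,0,0,-0.2],[0,0,0,0,0,0,-0.2]], squeeze=12)

```text
time_s: 2.3
ee_pos: [0.4548, -0.2522, 0.019]
eef_rot: [-3.141, -0.001, -0.663]
force: [-0.4, 1.5, 4.9]
grip_width: 0.0516
grip_force: 12.0
```

```bash
python3 -c "
from plan import *
o=ctrl.get_obs();print(o)"
```

```text
{'time_s': 2.3, 'qpos': array([-5.76702675e-01,  4.71501251e-01,  1.76776848e+00,  4.69518709e-05,
        9.01419575e-01,  1.65714572e+00]), 'joint_vel': array([ 9.55498008e-05,  6.95523535e-04, -3.16500183e-03, -3.20205076e-04,
        8.08227411e-04,  4.57149317e-05]), 'tau': array([ 2.89841999e-03, -5.24456298e+01, -2.61210233e+01,  6.91393088e-02,
       -2.28027413e-01, -2.69967066e-03]), 'ee_pos': array([ 0.45482135, -0.25217229,  0.01902706]), 'eef_rot': array([-3.14147804e+00, -8.96799164e-04, -6.63081239e-01]), 'force': array([-0.36241443,  1.54662365,  4.927936  ]), 'moment': array([ 0.21627856,  0.1065993 , -0.01219767]), 'grip_force': 12.000384213170037, 'grip_width': 0.05163784445618553}
```

Call:
jog_arm(motion=[[0,0,-0.02,0,0,0,-0.2],[0,0,-0.04,0,0,0,-0.2],[0,0,-0.04,0,0,0,-0.2],[0,0,-0.04,0,0,0,-0.2],[0,0,0,0,0,0,-0.2]])

```text
time_s: 2.8
ee_pos: [0.4563, -0.2531, 0.1637]
eef_rot: [-3.141, -0.008, -0.663]
force: [0.3, 0.3, -1.4]
grip_width: 0.0519
grip_force: 12.0
```

```bash
python3 - <<'E'
from plan import *
o=ctrl.get_obs();print(o["ee_pos"],o["eef_rot"],o["force"],o["grip_width"])
C=np.array([.602,.0195,.085]);Rc=cradle(-.114)
Rt=Rc@R.from_euler("z",.22).as_matrix()@np.diag([1,-1,-1.])
plan(C+Rc[:,2]*.067,Rt,10)
im=ctrl.camera("scene");im2=ctrl.camera("top");np.save("pics/s3.npy",im);np.save("pics/t3.npy",im2)
T=o["ee_pos"];print(proj("scene",[T]),proj("top",[T]))
us,vs=proj("scene",[T])[0].astype(int);ut,vt=proj("top",[T])[0].astype(int)
mosaic([[(im,us,vs),(im2,ut,vt)]],"pics/m3.png",s=8,h=34)
E
```

```text
[ 0.45630724 -0.25314496  0.16374925] [-3.1408783  -0.00845418 -0.66305987] [ 0.25432785  0.27908693 -1.38515823] 0.05191817382566122
rows 10 x [0.0021, -0.0306, 0.0018] [0.0076, 0.0433, -0.0756] t 2.8
[[260.33116389 118.8561776 ]] [[390.96911158 236.21535646]]
```

View pics/m3.png

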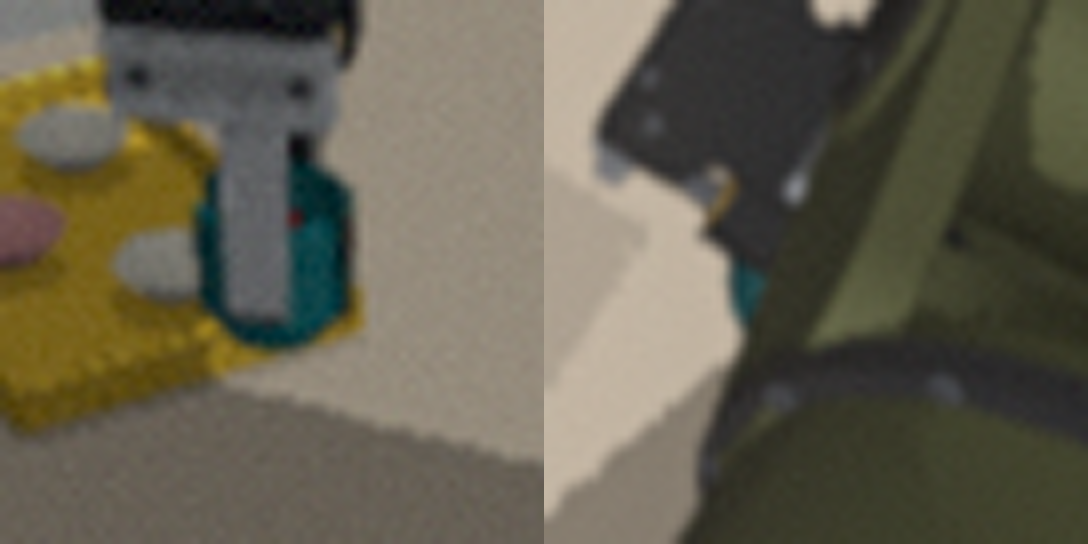

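The pot is held squarely, with the scene-view body spanning x 195–355 and its bottom at y≈348. I'll quantify the in-hand offset.

```bash
python3 - <<'E'
from fit import *
im=np.load("pics/s3.npy");T=np.array([.4563,-.2531,.1637]);yaw=-.663
c=cv2.cvtColor(im,cv2.COLOR_RGB2HSV);m=(c[...,0]>=82)&(c[...,0]<=100)&(c[...,1]>130);k=np.zeros_like(m);k[85:153,226:294]=1
q=np.argwhere(m&k)[:,::-1];b=np.r_[q.min(0)-.5,q.max(0)+.5];print("meas",b)
K,r,t=cam("scene");print("cam",-r.T@t)
tx=np.array([np.cos(yaw),np.sin(yaw)])
for d in(-.004,-.002,0,.002,.004):
    x,y=T[:2]+d*tx
    print(d,[bbox(proj("scene",cyl(x,y,T[2]-h,T[2]-h+.036))).round(1).tolist() for h in(.005,.009)])
E
```

```text
meas [244.5  84.5 268.5 126.5]
cam [0.86938869 0.56045472 0.71243153]
-0.004 [[251.6, 103.6, 271.5, 125.9], [251.7, 104.9, 271.5, 127.2]]
-0.002 [[250.8, 103.5, 270.8, 125.8], [250.9, 104.9, 270.8, 127.1]]
0 [[250.1, 103.5, 270.0, 125.8], [250.2, 104.8, 270.1, 127.1]]
0.002 [[249.3, 103.4, 269.3, 125.7], [249.4, 104.8, 269.3, 127.0]]
0.004 [[248.6, 103.4, 268.6, 125.7], [248.7, 104.7, 268.6, 127.0]]
```

Call:
jog_arm(motion=[[0.002,-0.0305,0.002,0.0076,0.0433,-0.0756,-0.2],[0.002,-0.0305,0.002,0.0076,0.0433,-0.0756,-0.2],[0.002,-0.0305,0.002,0.0076,0.0433,-0.0756,-0.2],[0.002,-0.0305,0.002,0.0076,0.0433,-0.0756,-0.2],[0.002,-0.0305,0.002,0.0076,0.0433,-0.0756,-0.2]])

```text
time_s: 3.4
ee_pos: [0.538, -0.1236, 0.1482]
eef_rot: [3.138, -0.217, -0.28]
force: [0.6, -0.3, -1.4]
grip_width: 0.0517
grip_force: 12.0
```

Call:
jog_arm(motion=[[0.002,-0.0305,0.002,0.0076,0.0433,-0.0756,-0.2],[0.002,-0.0305,0.002,0.0076,0.0433,-0.0756,-0.2],[0.002,-0.0305,0.002,0.0076,0.0433,-0.0756,-0.2],[0.002,-0.0305,0.002,0.0076,0.0433,-0.0756,-0.2],[0.002,-0.0305,0.002,0.0076,0.0433,-0.0756,-0.2]])

```text
time_s: 3.9
ee_pos: [0.5702, 0.0247, 0.137]
eef_rot: [3.046, -0.418, 0.129]
force: [0.4, 0.0, -1.0]
grip_width: 0.0518
grip_force: 12.0
```

Call:
jog_arm(motion=[[0,0,0,0,0,0,-0.2],[0,0,0,0,0,0,-0.2]])

```text
time_s: 4.1
ee_pos: [0.5702, 0.0237, 0.1375]
eef_rot: [3.047, -0.416, 0.125]
force: [-0.7, -0.4, -1.4]
grip_width: 0.052
grip_force: 12.0
```

```bash
python3 - <<'E'
from plan import *
o=ctrl.get_obs();print(o["ee_pos"],o["eef_rot"],o["force"],o["moment"],o["grip_width"])
C=np.array([.602,.0195,.085]);Rc=cradle(-.114)
Rt=Rc@R.from_euler("z",.22).as_matrix()@np.diag([1,-1,-1.])
plan(C+Rc[:,2]*.037,Rt,3)
im=ctrl.camera("scene");np.save("pics/s4.npy",im);u,v=proj("scene",[o["ee_pos"]])[0].astype(int)
mosaic([[(im,u,v)]],"pics/m4.png",s=8,h=34)
E
```

```text
[0.57015386 0.02365984 0.13746072] [ 3.04696555 -0.41618505  0.12527658] [-0.74826586 -0.38610647 -1.3797606 ] [0.06823208 0.28964653 0.037856  ] 0.052044510922983026
rows 3 x [0.0023, 0.0007, 0.008] [-0.0019, 0.003, -0.0005] t 4.1
```

View pics/m4.png

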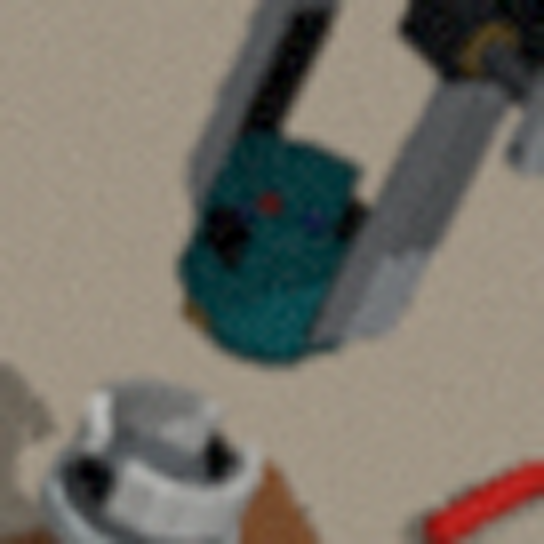

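```bash
cat >> plan.py <<'E'
def potpts(p,Rm,n=60):
    a=np.linspace(0,2*np.pi,n);L=[np.c_[.026*np.cos(a),.026*np.sin(a),0*a+z] for z in(0,.036)]
    for s in(1,-1): L.append(np.array([(s*.026,-.007,.036),(s*.026,-.007,.028),(s*.026,.007,.028),(s*.026,.007,.036)]))
    return [p+q@Rm.T for q in L]
def overlay(im,cn,u,v,fs,out,s=8,h=34):
    g=cv2.resize(im[v-h:v+h,u-h:u+h,::-1],None,fx=s,fy=s,interpolation=cv2.INTER_CUBIC).copy()
    for f in fs: cv2.polylines(g,[((proj(cn,f)-[u-h,v-h]+.5)*s).round().astype(np.int32).reshape(-1,1,2)],False,(0,255,255),1)
    cv2.imwrite(out,g)
E
python3 - <<'E'
from plan import *
im=np.load("pics/s4.npy");o=ctrl.get_obs();T=o["ee_pos"];Rt=R.from_euler("xyz",o["eef_rot"]).as_matrix();Rp=Rt@np.diag([1,-1,-1.])
u,v=proj("scene",[T])[0].astype(int);C=np.array([.602,.0195,.085]);Rc=cradle(-.114)
a=np.linspace(0,2*np.pi,60);ring=C+np.c_[.026*np.cos(a),.026*np.sin(a),0*a]@Rc.T
overlay(im,"scene",u,v,potpts(T-Rp[:,2]*.007,Rp)+[ring,np.array([C,C+Rc[:,2]*.067])],"pics/m5.png")
E
```

```text
(no output)
```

View pics/m5.png

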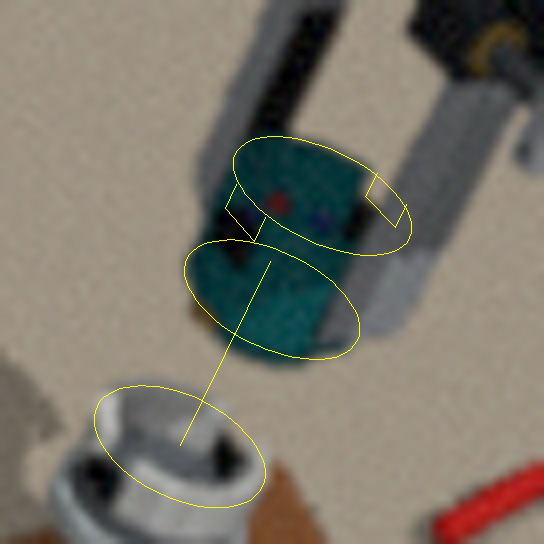

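The overlay agrees to about 1 px, and the ring seems about 1.5 mm further out in x. Approaching along the cradle's axis.

```bash
cat >> plan.py <<'E'
Rc=cradle(-.114)
def st(C):
    o=ctrl.get_obs();Rt=R.from_euler("xyz",o["eef_rot"]).as_matrix();Rp=Rc.T@Rt@np.diag([1,-1,-1.])
    print("t",round(o["time_s"],2),"cradle xyz mm",(Rc.T@(o["ee_pos"]-C)*1e3).round(1),"F",(Rc.T@o["force"]).round(1),"rv",R.from_matrix(Rp).as_rotvec().round(3),"M",(Rc.T@o["moment"]).round(2),"w",round(o["grip_width"],4))
def go(C,h,th,n,dx=0,dy=0):
    plan(C+Rc@np.array([dx,dy,h]),Rc@R.from_euler("z",th).as_matrix()@np.diag([1,-1,-1.]),n)
E
python3 - <<'E'
from plan import *
C=np.array([.6035,.019,.085]);st(C);go(C,.022,.22,4)
E
```

```text
t 4.15 cradle xyz mm [-7.8  0.3 62. ] F [0.1 0.1 0. ] rv [0.004 0.009 0.217] M [-0.02  0.21 -0.  ] w 0.0521
rows 4 x [0.0019, 0.0005, 0.01] [-0.0013, 0.0021, -0.0007] t 4.15
```

Call:
jog_arm(motion=[[0.002,0.0005,0.01,-0.001,0.002,-0.001,-0.2],[0.002,0.0005,0.01,-0.001,0.002,-0.001,-0.2],[0.002,0.0005,0.01,-0.001,0.002,-0.001,-0.2],[0.002,0.0005,0.01,-0.001,0.002,-0.001,-0.2],[0,0,0,0,0,0,-0.2]])

```text
time_s: 4.65
ee_pos: [0.595, 0.0202, 0.1043]
eef_rot: [3.041, -0.424, 0.13]
force: [-0.2, 0.6, 0.1]
grip_width: 0.0521
grip_force: 12.0
```

```bash
python3 - <<'E'
from plan import *
C=np.array([.6035,.019,.085]);st(C)
E
```

```text
t 4.65 cradle xyz mm [ 0.3  0.2 21.1] F [-0.2  0.5  0.2] rv [0.001 0.001 0.222] M [-0.01  0.26 -0.02] w 0.0521
```

Call:
jog_arm(motion=[[0,0,0.002,0,0,0,-0.2],[0,0,0.002,0,0,0,-0.2],[0,0,0,0,0,0,-0.2]])

```text
time_s: 4.95
ee_pos: [0.5966, 0.0203, 0.1028]
eef_rot: [3.04, -0.427, 0.13]
force: [-4.8, -1.2, 3.1]
grip_width: 0.052
grip_force: 12.0
```

```bash
python3 - <<'E'
from plan import *
C=np.array([.6035,.019,.085]);st(C)
E
```

```text
t 4.95 cradle xyz mm [ 1.2  0.5 19.1] F [-2.9 -1.7  4.8] rv [ 0.001 -0.002  0.222] M [-0.16  0.69 -0.04] w 0.052
```

Contact at 19 mm means the foot is on the rim, and the force points toward -x,-y. Backing off a little and shifting that way.

Call:
jog_arm(motion=[[0,0,-0.003,0,0,0,-0.2],[-0.0022,0.0005,0,0,0,0,-0.2],[0,0,0.002,0,0,0,-0.2],[0,0,0.002,0,0,0,-0.2],[0,0,0,0,0,0,-0.2]])

```text
time_s: 5.45
ee_pos: [0.595, 0.0195, 0.1002]
eef_rot: [3.04, -0.426, 0.13]
force: [0.2, -0.0, -0.7]
grip_width: 0.0521
grip_force: 12.0
```

```bash
python3 - <<'E'
from plan import *
C=np.array([.6035,.019,.085]);st(C)
E
```

```text
t 5.45 cradle xyz mm [-1.3 -0.5 17.4] F [-0.1  0.  -0.7] rv [ 0.001 -0.001  0.222] M [ 0.03  0.34 -0.02] w 0.0521
```

Call:
jog_arm(motion=[[0,0,0.002,0,0,0,-0.2],[0,0,0,0,0,0,-0.2]])

```text
time_s: 5.65
ee_pos: [0.5958, 0.0194, 0.0984]
eef_rot: [3.04, -0.426, 0.13]
force: [-0.7, 1.0, -1.9]
grip_width: 0.0518
grip_force: 12.0
```

```bash
python3 - <<'E'
from plan import *
C=np.array([.6035,.019,.085]);st(C)
E
```

```text
t 5.65 cradle xyz mm [-1.3 -0.4 15.4] F [-1.5  0.9 -1.3] rv [ 0.001 -0.001  0.222] M [ 0.12  0.46 -0.02] w 0.0518
```

The foot is in the bore. Continuing down lightly.

Call:
jog_arm(motion=[[0,0,0.0015,0,0,0,-0.2],[0,0,0.0015,0,0,0,-0.2],[0,0,0,0,0,0,-0.2]])

```text
time_s: 5.95
ee_pos: [0.5971, 0.0193, 0.0958]
eef_rot: [3.04, -0.426, 0.13]
force: [-0.7, 1.2, -2.6]
grip_width: 0.0521
grip_force: 12.0
```

```bash
python3 - <<'E'
from plan import *
C=np.array([.6035,.019,.085]);st(C)
E
```

```text
t 5.95 cradle xyz mm [-1.2 -0.4 12.5] F [-1.9  1.1 -2. ] rv [ 0.001 -0.001  0.222] M [0.17 0.66 0.  ] w 0.0521
```

Call:
jog_arm(motion=[[0,0,0.0015,0,0,0,-0.2],[0,0,0,0,0,0,-0.2]])

```text
time_s: 6.15
ee_pos: [0.5978, 0.0193, 0.0946]
eef_rot: [3.04, -0.426, 0.13]
force: [-1.9, 0.7, -2.1]
grip_width: 0.052
grip_force: 12.0
```

```bash
python3 - <<'E'
from plan import *
C=np.array([.6035,.019,.085]);st(C)
E
```

```text
t 6.15 cradle xyz mm [-1.1 -0.4 11.1] F [-2.6  0.5 -1.1] rv [ 0.001 -0.001  0.222] M [0.22 0.77 0.02] w 0.052
```

Call:
jog_arm(motion=[[-0.0006,0,0.0015,0,0,0,-0.2],[0,0,0.0015,0,0,0,-0.2],[0,0,0,0,0,0,-0.2]])

```text
time_s: 6.45
ee_pos: [0.5988, 0.019, 0.092]
eef_rot: [3.04, -0.427, 0.13]
force: [-3.0, 0.9, 1.3]
grip_width: 0.0521
grip_force: 12.0
```

```bash
python3 - <<'E'
from plan import *
C=np.array([.6035,.019,.085]);st(C)
E
```

```text
t 6.45 cradle xyz mm [-1.3 -0.5  8.4] F [-2.2  0.5  2.5] rv [ 0.001 -0.002  0.222] M [0.22 0.59 0.06] w 0.0521
```

Call:
jog_arm(motion=[[0,0,0.0015,0,0,0,-0.2],[0,0,0,0,0,0,-0.2]])

```text
time_s: 6.65
ee_pos: [0.5996, 0.0191, 0.0913]
eef_rot: [3.04, -0.428, 0.131]
force: [-7.8, 2.6, 8.4]
grip_width: 0.052
grip_force: 12.0
```

```bash
python3 - <<'E'
from plan import *
C=np.array([.6035,.019,.085]);st(C)
E
```

```text
t 6.65 cradle xyz mm [-0.8 -0.4  7.4] F [-3.8  1.7 11. ] rv [ 0.001 -0.003  0.222] M [ 0.25  0.76 -0.05] w 0.052
```

It is seated: the stop is at 7.4 mm against an expected 7. Releasing and backing off along the axis.

Call:
jog_arm(motion=[[0,0,-0.0008,0,0,0,-0.2],[0,0,0,0,0,0,0.6],[0,0,0,0,0,0,0.6],[0,0,0,0,0,0,0.6],[0,0,-0.02,0,0,0,0.6]])

```text
time_s: 7.15
ee_pos: [0.5898, 0.0198, 0.1074]
eef_rot: [3.041, -0.423, 0.13]
force: [-0.6, -0.3, 0.7]
grip_width: 0.0751
grip_force: 0.0
```

Call:
jog_arm(motion=[[0,0,-0.04,0,0,0,1],[0,0,-0.04,0,0,0,1],[0,0,-0.04,0,0,0,1]])

```text
time_s: 7.45
ee_pos: [0.5391, 0.0255, 0.2192]
eef_rot: [3.04, -0.426, 0.13]
force: [1.1, 0.3, -0.2]
grip_width: 0.0927
grip_force: 0.0
```

```bash
python3 - <<'E'
from plan import *
C=np.array([.6035,.019,.085]);st(C)
plan([.4378,.2297,.13],down(.55),10)
im=ctrl.camera("scene")
Rp=Rc@R.from_euler("z",.222).as_matrix();p=C+Rc@np.array([-.001,-.0005,0])
overlay(im,"scene",258,225,potpts(p,Rp),"pics/m6.png")
E
```

```text
t 7.45 cradle xyz mm [ -2.   -0.8 149. ] F [ 0.9  0.4 -0.6] rv [ 0.001 -0.001  0.222] M [ 0.03  0.18 -0.02] w 0.0927
rows 10 x [-0.0053, -0.0234, 0.0064] [0.0188, -0.0399, -0.0435] t 7.45
```

View pics/m6.png

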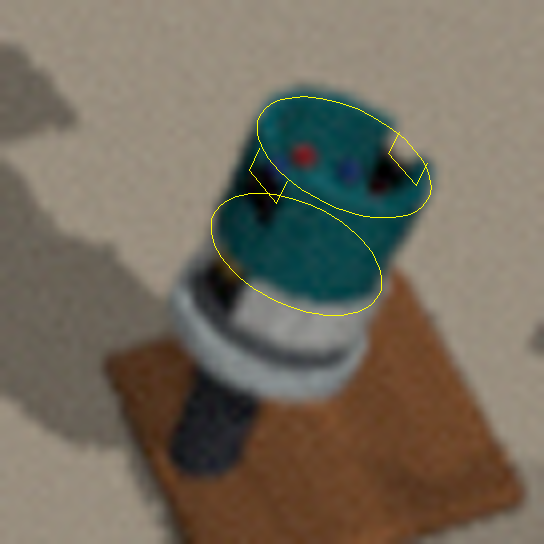

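The pot looks aligned, but its overlay is off by about 10 px along the axis. I'll move the arm clear to the coral pot and check the height numerically with both cameras.

Call:
jog_arm(motion=[[-0.0053,-0.0234,0.0064,0.0188,-0.04,-0.0435,1],[-0.0053,-0.0234,0.0064,0.0188,-0.04,-0.0435,1],[-0.0053,-0.0234,0.0064,0.0188,-0.04,-0.0435,1],[-0.0053,-0.0234,0.0064,0.0188,-0.04,-0.0435,1],[-0.0053,-0.0234,0.0064,0.0188,-0.04,-0.0435,1]])

```text
time_s: 8.0
ee_pos: [0.5051, 0.1345, 0.1684]
eef_rot: [3.069, -0.206, 0.341]
force: [0.1, -0.5, 0.3]
grip_width: 0.0938
grip_force: 0.0
```

Call:
jog_arm(motion=[[-0.0053,-0.0234,0.0064,0.0188,-0.04,-0.0435,1],[-0.0053,-0.0234,0.0064,0.0188,-0.04,-0.0435,1],[-0.0053,-0.0234,0.0064,0.0188,-0.04,-0.0435,1],[-0.0053,-0.0234,0.0064,0.0188,-0.04,-0.0435,1],[-0.0053,-0.0234,0.0064,0.0188,-0.04,-0.0435,1]])

```text
time_s: 8.5
ee_pos: [0.438, 0.2305, 0.128]
eef_rot: [-3.141, 0.002, 0.552]
force: [0.4, 0.4, -1.0]
grip_width: 0.0935
grip_force: 0.0
```

Call:
jog_arm(motion=[[0,0,0,0,0,0,1],[0,0,0,0,0,0,1]])

```text
time_s: 8.7
ee_pos: [0.4388, 0.2296, 0.1285]
eef_rot: [3.141, 0.0, 0.55]
force: [0.1, -0.2, 0.0]
grip_width: 0.0937
grip_force: 0.0
```

```bash
python3 - <<'E'
from plan import *
from scipy.optimize import least_squares
o=ctrl.get_obs();print(o["ee_pos"],o["eef_rot"])
plan([.4378,.2297,.017],down(.55),5)
C=np.array([.6035,.019,.085]);Rp=Rc@R.from_euler("z",.222).as_matrix()
ims={n:ctrl.camera(n) for n in("scene","top")}
for n in ims:np.save(f"pics/{n}7.npy",ims[n])
meas={}
for n,(u,v) in {"scene":(264,218),"top":(270,195)}.items():
    c=cv2.cvtColor(ims[n],cv2.COLOR_RGB2HSV);m=(c[...,0]>=80)&(c[...,0]<=100)&(c[...,1]>110)
    k=np.zeros_like(m);k[v-30:v+30,u-30:u+30]=1;m=(m&k).astype(np.uint8)
    N,l,s,_=cv2.connectedComponentsWithStats(m);i=1+s[1:,4].argmax();x,y,w,h,_=s[i];meas[n]=np.array([x-.5,y-.5,x+w-.5,y+h-.5])
def bb(n,p):
    q=proj(n,np.vstack(potpts(C+Rc@p,Rp)[:2]));return np.r_[q.min(0),q.max(0)]
print(meas)
for h in(0,.003,.006): print(h,{n:(bb(n,np.array([-.001,-.0005,h]))-meas[n]).round(1).tolist() for n in meas})
for ns in(["scene"],["top"],["scene","top"]):
    s=least_squares(lambda p:np.concatenate([bb(n,p)-meas[n] for n in ns]),[0,0,0],loss="soft_l1",x_scale=.001);print(ns,(s.x*1e3).round(1),s.fun.round(1))
E
```

```text
[0.43882037 0.22963859 0.12848464] [3.14123465e+00 7.19773885e-05 5.50172894e-01]
rows 5 x [-0.0002, -0.0001, 0.0223] [0.0001, 0.0, 0.0] t 8.7
{'scene': array([250.5, 202.5, 276.5, 228.5]), 'top': array([261.5, 184.5, 280.5, 201.5])}
0 {'scene': [-0.7, 0.1, 0.8, 1.4], 'top': [-0.2, -1.9, 1.6, 3.7]}
0.003 {'scene': [-0.2, -1.0, 1.3, 0.4], 'top': [-0.3, -1.7, 1.6, 4.0]}
0.006 {'scene': [0.3, -2.0, 1.9, -0.6], 'top': [-0.4, -1.5, 1.6, 4.2]}
['scene'] [-24.9 -32.1 -23.7] [-0.  0.  0. -0.]
['top'] [ -41.6   10.2 -215.7] [ 0.9 -0.8 -0.9  0.8]
['scene', 'top'] [0.6 0.5 2.4] [-0.8 -0.5  0.8  0.8 -0.7 -2.4  1.2  3.3]
```

```bash
python3 - <<'E'
from plan import *
a=np.load("pics/scene0.npy");b=np.load("pics/scene7.npy")
mosaic([[(a,258,228),(b,258,228)]],"pics/m7.png",s=12,h=16)
C=np.array([.6035,.019,.085]);
for h in(0,.006):
  q=np.array([C+Rc@(R.from_euler("z",.222).as_matrix()@np.array([.0255,y,z+h])+[-.001,-.0005,0]) for y,z in((-.0045,0),(.0045,0),(.0045,-.006),(-.0045,-.006))])
  print(h,((proj("scene",q)-[242,212]+.5)*12).round().tolist())
q=np.array([C+Rc@R.from_euler("z",.222).as_matrix()@np.array([.0255,y,z]) for y,z in((-.007,0),(.007,0),(.007,-.008),(-.007,-.008))])
print("notch",((proj("scene",q)-[242,212]+.5)*12).round().tolist())
E
```

```text
0 [[112.0, 127.0], [138.0, 159.0], [127.0, 183.0], [101.0, 151.0]]
0.006 [[124.0, 102.0], [150.0, 134.0], [138.0, 159.0], [112.0, 127.0]]
notch [[101.0, 119.0], [142.0, 169.0], [126.0, 201.0], [86.0, 151.0]]
```

View pics/m7.png

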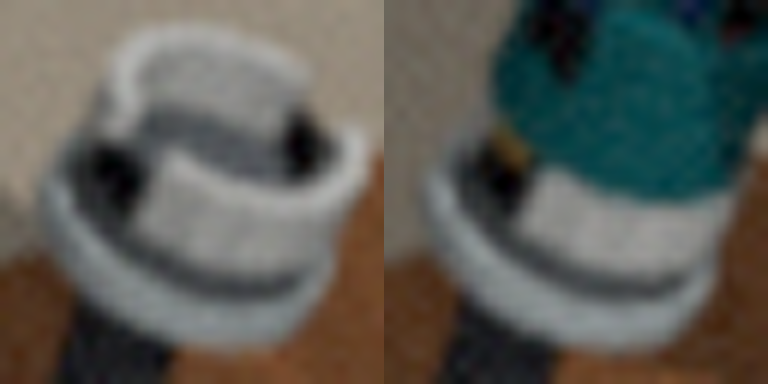

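The pot's underside meets the white rim with no gap and the brass lug sits in the notch, so teal is home. Now I'll grasp the coral pot, the orange-red one at top px (277,369), not the blue one at (327,382).

Call:
jog_arm(motion=[[0,0,0.025,0,0,0,1],[0,0,0.03,0,0,0,1],[0,0,0.03,0,0,0,1],[0,0,0.026,0,0,0,1],[0,0,0,0,0,0,0]])

```text
time_s: 9.3
ee_pos: [0.4373, 0.2284, 0.0153]
eef_rot: [-3.141, 0.005, 0.549]
force: [0.1, 0.4, 1.0]
grip_width: 0.0891
grip_force: 0.0
```

Call:
jog_arm(motion=[[0,0,0,0,0,0,-0.2],[0,0,0,0,0,0,-0.2],[0,0,0,0,0,0,-0.2],[0,0,0,0,0,0,-0.2],[0,0,0,0,0,0,-0.2]])

```text
time_s: 9.8
ee_pos: [0.4387, 0.2298, 0.0182]
eef_rot: [-3.142, -0.0, 0.55]
force: [-1.0, -1.2, 5.7]
grip_width: 0.0517
grip_force: 12.0
```

Call:
jog_arm(motion=[[0,0,-0.02,0,0,0,-0.2],[0,0,-0.04,0,0,0,-0.2],[0,0,-0.04,0,0,0,-0.2],[0,0,-0.04,0,0,0,-0.2],[0,0,-0.04,0,0,0,-0.2]])

```text
time_s: 10.3
ee_pos: [0.4382, 0.2296, 0.1994]
eef_rot: [-3.141, 0.001, 0.55]
force: [0.2, 0.5, -1.7]
grip_width: 0.0517
grip_force: 12.0
```

```bash
python3 - <<'E'
from plan import *
o=ctrl.get_obs();print(o["ee_pos"],o["eef_rot"],o["force"])
C=np.array([.6035,.019,.085]);go(C,.036+.037,.222,10,dx=-.0012,dy=-.0005)
E
```

```text
[0.43817085 0.22963788 0.19944851] [-3.14142356e+00  6.38482534e-04  5.50487096e-01] [ 0.20772265  0.53587522 -1.66991649]
rows 10 x [0.0044, 0.0239, 0.0073] [-0.0189, 0.0398, 0.0435] t 10.3
```

Call:
jog_arm(motion=[[0.0044,0.024,0.0073,-0.019,0.04,0.0435,-0.2],[0.0044,0.024,0.0073,-0.019,0.04,0.0435,-0.2],[0.0044,0.024,0.0073,-0.019,0.04,0.0435,-0.2],[0.0044,0.024,0.0073,-0.019,0.04,0.0435,-0.2],[0.0044,0.024,0.0073,-0.019,0.04,0.0435,-0.2]])

```text
time_s: 10.8
ee_pos: [0.5149, 0.1317, 0.1668]
eef_rot: [3.068, -0.209, 0.338]
force: [0.5, -0.6, -1.8]
grip_width: 0.0517
grip_force: 12.0
```

Call:
jog_arm(motion=[[0.0044,0.024,0.0073,-0.019,0.04,0.0435,-0.2],[0.0044,0.024,0.0073,-0.019,0.04,0.0435,-0.2],[0.0044,0.024,0.0073,-0.019,0.04,0.0435,-0.2],[0.0044,0.024,0.0073,-0.019,0.04,0.0435,-0.2],[0.0044,0.024,0.0073,-0.019,0.04,0.0435,-0.2]])

```text
time_s: 11.3
ee_pos: [0.5733, 0.0202, 0.1488]
eef_rot: [3.038, -0.429, 0.129]
force: [0.1, 0.8, -1.1]
grip_width: 0.0518
grip_force: 12.0
```

Call:
jog_arm(motion=[[0,0,0,0,0,0,-0.2],[0,0,0,0,0,0,-0.2]])

```text
time_s: 11.5
ee_pos: [0.5728, 0.0212, 0.1489]
eef_rot: [3.038, -0.426, 0.131]
force: [0.3, 0.5, -0.7]
grip_width: 0.0516
grip_force: 12.0
```

```bash
cat >> plan.py <<'E'
C2=np.array([.6035,.019,.085])+Rc@np.array([-.001,-.0005,.036])
E
python3 - <<'E'
from plan import *
from scipy.optimize import least_squares
st(C2);go(C2,.021,.222,2)
o=ctrl.get_obs();T=o["ee_pos"];Rp=R.from_euler("xyz",o["eef_rot"]).as_matrix()@np.diag([1,-1,-1.])
im=ctrl.camera("scene")
overlay(im,"scene",*proj("scene",[T])[0].astype(int),potpts(T-Rp[:,2]*.0062,Rp),"pics/m8.png")
E
```

```text
t 11.5 cradle xyz mm [ 0.1 -0.8 34.9] F [-0.1  0.5 -0.8] rv [-0.001 -0.001  0.223] M [ 0.02  0.27 -0.04] w 0.0516
rows 2 x [0.0, -0.0004, 0.0069] [0.0003, -0.0005, 0.0003] t 11.5
```

View pics/m8.png

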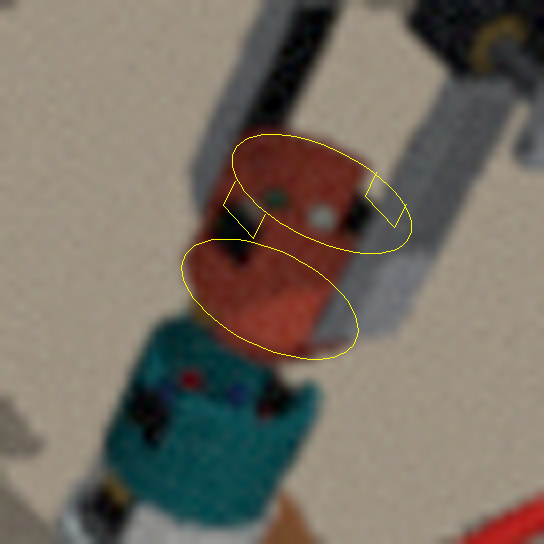

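The coral pot is held exactly as teal was, with notches lined up (near ones at (235,235) and (150,410)). Descending gently.

Call:
jog_arm(motion=[[0,-0.0005,0.007,0,0,0,-0.2],[0,0,0.007,0,0,0,-0.2],[0,0,0.002,0,0,0,-0.2],[0,0,0.002,0,0,0,-0.2],[0,0,0,0,0,0,-0.2]])

```text
time_s: 12.05
ee_pos: [0.5806, 0.0209, 0.1322]
eef_rot: [3.038, -0.426, 0.131]
force: [0.7, 0.6, -1.2]
grip_width: 0.0516
grip_force: 12.0
```

```bash
python3 -c "
from plan import *
st(C2)"
```

```text
t 12.05 cradle xyz mm [ 0.1 -0.2 16.5] F [ 0.1  0.7 -1.3] rv [-0.001 -0.002  0.223] M [-0.01  0.27 -0.01] w 0.0516
```

Call:
jog_arm(motion=[[0,0,0.0015,0,0,0,-0.2],[0,0,0,0,0,0,-0.2]])

```text
time_s: 12.25
ee_pos: [0.5812, 0.0207, 0.1311]
eef_rot: [3.038, -0.427, 0.131]
force: [-0.9, -0.7, -1.1]
grip_width: 0.0517
grip_force: 12.0
```

```bash
python3 -c "
from plan import *
st(C2)"
```

```text
t 12.25 cradle xyz mm [ 0.3 -0.3 15.2] F [-1.2 -0.8 -0.7] rv [-0.001 -0.002  0.222] M [0.06 0.28 0.01] w 0.0517
```

In the bore. Fx is slightly negative, so I'll nudge -x and continue.

Call:
jog_arm(motion=[[-0.0005,0,0.0015,0,0,0,-0.2],[0,0,0.001,0,0,0,-0.2],[0,0,0,0,0,0,-0.2]])

```text
time_s: 12.55
ee_pos: [0.5818, 0.0205, 0.1285]
eef_rot: [3.038, -0.427, 0.131]
force: [1.4, 0.1, -2.2]
grip_width: 0.0519
grip_force: 12.0
```

```bash
python3 -c "
from plan import *
st(C2)"
```

```text
t 12.55 cradle xyz mm [-0.3 -0.5 12.7] F [ 0.3  0.3 -2.6] rv [-0.001 -0.002  0.222] M [-0.01  0.26  0.04] w 0.0519
```

Call:
jog_arm(motion=[[0,0,0.0015,0,0,0,-0.2],[0,0,0,0,0,0,-0.2]])

```text
time_s: 12.75
ee_pos: [0.5824, 0.0204, 0.1271]
eef_rot: [3.038, -0.427, 0.131]
force: [0.9, 0.4, -1.5]
grip_width: 0.0517
grip_force: 12.0
```

```bash
python3 -c "
from plan import *
st(C2)"
```

```text
t 12.75 cradle xyz mm [-0.3 -0.5 11.1] F [ 0.1  0.5 -1.7] rv [-0.001 -0.002  0.222] M [-0.01  0.26  0.  ] w 0.0517
```

Call:
jog_arm(motion=[[0,0,0.0015,0,0,0,-0.2],[0,0,0.0015,0,0,0,-0.2],[0,0,0,0,0,0,-0.2]])

```text
time_s: 13.05
ee_pos: [0.5837, 0.0203, 0.1244]
eef_rot: [3.038, -0.427, 0.131]
force: [0.4, -0.7, -1.3]
grip_width: 0.0517
grip_force: 12.0
```

```bash
python3 -c "
from plan import *
st(C2)"
```

```text
t 13.05 cradle xyz mm [-0.3 -0.5  8. ] F [-0.1 -0.7 -1.4] rv [-0.001 -0.002  0.222] M [-0.05  0.3   0.03] w 0.0517
```

Call:
jog_arm(motion=[[0,0,0.001,0,0,0,-0.2],[0,0,0,0,0,0,-0.2]])

```text
time_s: 13.25
ee_pos: [0.5842, 0.0203, 0.1241]
eef_rot: [3.038, -0.427, 0.131]
force: [-4.6, 0.1, 4.7]
grip_width: 0.0518
grip_force: 12.0
```

```bash
python3 -c "
from plan import *
st(C2)"
```

```text
t 13.25 cradle xyz mm [ 0.  -0.4  7.6] F [-2.2 -0.4  6.2] rv [-0.001 -0.003  0.222] M [-0.11  0.6  -0.01] w 0.0518
```

Call:
jog_arm(motion=[[0,0,0.0008,0,0,0,-0.2],[0,0,0,0,0,0,-0.2]])

```text
time_s: 13.45
ee_pos: [0.5846, 0.0203, 0.1239]
eef_rot: [3.038, -0.428, 0.131]
force: [-8.7, 0.3, 9.6]
grip_width: 0.0521
grip_force: 12.0
```

```bash
python3 -c "
from plan import *
st(C2)"
```

```text
t 13.45 cradle xyz mm [ 0.3 -0.3  7.2] F [-3.9 -0.7 12.3] rv [-0.001 -0.003  0.223] M [-0.09  0.8   0.03] w 0.0521
```

Call:
jog_arm(motion=[[0,0,-0.0012,0,0,0,-0.2],[0,0,0,0,0,0,0.6],[0,0,0,0,0,0,0.6],[0,0,0,0,0,0,0.6],[0,0,-0.02,0,0,0,0.6]])

```text
time_s: 13.95
ee_pos: [0.5749, 0.0211, 0.1402]
eef_rot: [3.039, -0.423, 0.13]
force: [-1.1, 0.1, 0.1]
grip_width: 0.075
grip_force: 0.0
```

Call:
jog_arm(motion=[[0,0,-0.04,0,0,0,0.6],[0,0,-0.04,0,0,0,0.6],[-0.03,0,-0.04,0,0,0,0.6],[-0.04,-0.04,0,0,0,0,0.6],[-0.04,-0.04,0,0,0,0,0.6]])

```text
time_s: 14.45
ee_pos: [0.4269, 0.0852, 0.2031]
eef_rot: [3.039, -0.43, 0.128]
force: [0.7, 0.4, -0.2]
grip_width: 0.0751
grip_force: 0.0
```

```bash
python3 - <<'E'
from plan import *
im=ctrl.camera("scene");im2=ctrl.camera("top");np.save("pics/s9.npy",im);np.save("pics/t9.npy",im2)
mosaic([[(im,262,215),(im2,268,200)]],"pics/m9.png",s=10,h=20)
g=cv2.imread("pics/m9.png");w=cv2.resize(im[:,:,::-1],(267,200));w2=cv2.resize(im2[:,:,::-1],(267,200))
b=np.zeros((200,800,3),np.uint8);b[:,:267]=w;b[:,400:667]=w2
cv2.imwrite("pics/m9.png",np.vstack([g,b]))
o=ctrl.get_obs();print(o["ee_pos"],o["time_s"])
E
```

```text
[0.42440903 0.08735977 0.20062337] 14.55
```

View pics/m9.png

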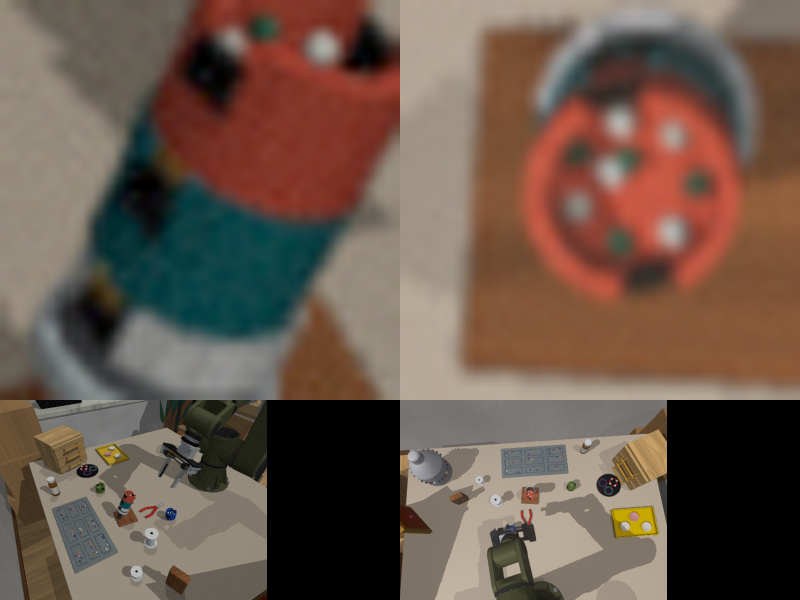

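The coral underside sits flush on the teal rim, with its lug at (170,165) in the teal notch. The teal pot sits flush on the ring, with its lug at (103,285). Nothing else has moved and the robot is clear, so I'm handing in.

```bash
python3 -c "
from station import ctrl
print(ctrl.hand_in())"
```

```text
the job is handed in; nothing more can be done
None
```

The tower is built and handed in at 14.6 s: teal on the white ring and coral on teal, both looking fully home in the last pictures, with nothing else touched; no verdict came back.

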